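# Close the quick-slide jaw of a board holder on a circuit board

## Task

The circuit board lies loose on the four posts of the bench board holder, whose sliding jaw is still open. Close that jaw on the board: press the ribbed pad in the jaw's middle fully down to free its brake, keep it down while you push the jaw along the rods right up to its two stop collars, so that the board sits in the grooves of both jaws, then let the pad rise again and move clear. Touch the holder with the fingers only: pick nothing up, never force the jaw along with its pad up, do not touch the board, and leave the things lying around where they are.

Things in the scene. Friction and masses are not known exactly. Their poses are not given: they have to be found in the camera images.
- holder: Fixed bench holder for circuit boards: grey base plate 124 (x) x 280 (y) x 11 mm, two steel guide rods along y at x = -45 and +45 mm, brake bar between them, aluminium fixed jaw across the +y end, 36 mm high tail block across the -y end, four white-capped posts (46 mm high) under the board. Origin: centre of the underside, on the worktop; z up; the sliding jaw closes along +y.
- fixed_face (a point): Bottom of the fixed jaw's groove, at its middle, 47 mm above the worktop; the groove is 5 mm high and 4 mm deep, the jaw's top 57.5 mm above the worktop. Axes as the holder's.
- jaw (a joint): Travel of the sliding jaw along the holder's +y, m: 0 = fully open at the tail block, 0.080 = closed against the stop collars (hard stop). Starts at 0 to 0.035. Aluminium carriage 116 (x) x 60 (y) mm on both rods. With the pad up a brake holds it (it slips only above about 15 N); with the pad down it slides with 1 to 2 N.
- jaw_face (a point): Bottom of the sliding jaw's groove, at its middle, 47 mm above the worktop, on the +y side of the jaw's upright cheek (100 wide, 12 mm thick, top 62 mm above the worktop). Moves with the jaw; axes as the holder's. 101 mm from fixed_face when closed.
- pad (a joint): How far the release pad is pressed, m: 0 = up (brake on), 0.005 = fully down (hard stop). Sprung: about 7 N to start it, 8 N at the bottom. The brake is off from about 2 mm down; press 3.5 mm or more to be sure. It springs up when let go.
- pad_top (a point): Centre of the top of the black ribbed release pad in the middle of the sliding jaw, 36 (x) x 34 (y) mm, 50 mm above the worktop when up, 10 mm proud of the carriage round it. Moves with pad and jaw; axes as the holder's. The back of the jaw's cheek is 22 mm further along +y and rises 12 mm above the pad: a fingertip on the pad can push against it.
- stop_line (a point): Fixed point on the holder, 50 mm above the worktop: pad_top's x and y lie here when the jaw is against its stop collars, two dark blocks on the rods, each with a white line on top and a thumbscrew. Axes as the holder's.
- board: Green circuit board 80 (x) x 100 (y) x 2 mm with chips, cans and a connector (up to 10 mm above its underside), loose on the posts, about 70 g. Origin: centre of its underside, 46 mm above the worktop. Held, it has an edge in either jaw's groove and its origin at x about 0, y 66 to 67 mm in the holder's frame; it starts 3 to 18 mm short, and the closing jaw pushes it home.
- tweezers: Black tweezers 14 x 125 x 9 mm lying in front of the holder; leave alone. Origin: centre of the underside.
- flux_syringe: Green flux syringe 19 x 75 x 12 mm lying behind the holder; leave alone. Origin: centre of the underside.
- wick_roll: White flat roll with blue hub, 62 mm across, 27 mm high, beyond the fixed jaw; leave alone. Origin: centre of the underside.
- solder_spool: Upright spool of solder wire, 49 mm across, 56 mm high, beyond the tail block; leave alone. Origin: centre of the underside.
- driver_red: Red-handled screwdriver, 155 mm long, 15 mm thick, lying to the right of the holder; leave alone. Origin: middle of its length, underside.

How it is judged:
By the outcome, as a careful person would: the job done as asked, in the order asked, and still so for the second after the job is handed in, with the robot touching nothing.
It also fails if it takes over 35 s, if anything falls off the work surface, if the arm or the gripper's body presses on something with over 40 N, if the wrist force passes 120 N, or if a joint passes its speed limit or range.

## Robot

A 6-joint arm with a two-finger parallel gripper is mounted at the origin on a cart in front of the work surface, level with it; the furniture and walls round the work are solid. World frame = base frame: x ahead of the robot, y to its left, z up, the work surface at z = 0. Lengths are in m, angles in rad, forces in N, time in s.
With the tool pointing down it reaches from about 0.25 to 0.8 m from the base axis. Payload 8.5 kg.
Tool frame: the origin (TCP) lies on the centre line of the jaws, within the pads' length; the fingertips stand 11 mm ahead of it and the grasp point (between the pads) lies 8 mm behind it; z points along the fingers, y is the line along which they close (so a half turn about z gives the same grasp; the last joint's range is limited). The gripper opens to 85 mm and grips with 20 to 120 N. Pads are 22 mm wide; open, the fingers measure 114 mm over their backs; the gripper's body (76 mm by 85 mm) begins 54 mm behind the grasp point. The pads swing forward as they close: fully open they stand 13 mm farther back than shut.
Start: joints at [0, 0.238, -0.013, 1.319, 0, 1.571], TCP at [0.525, -0, 0.242] pointing down, gripper open.
Joint ranges: [-2.66, 2.66], [-1.03, 1.9], [-1.14, 1.46], [-1.82, 2.27], [-1.45, 1.34], [-3.14, 3.14]. Speed limits (rad/s): [2.22, 2.22, 2.79, 3.14, 3.14, 3.14].

## Interface

Orientations are given as a unit quaternion [x, y, z, w].
In Python, from rig import r gives the robot as it stands. The module is installed in compiled form; this text tells all that it offers.
- The arm moves only by the shell command python3 -m inch 'ROWS' [FORCE]. ROWS is JSON, a list of rows, each an object with "jaw": the gripper command: -1 is shut, 1 is fully open, values between are in proportion; "dp": the shift along the tool's x, y, z in units of 500 mm (1.0 is 500 mm), a list of three; "rotation": the turn, a rotation vector about the tool's x, y, z in units of 180 degrees (1.0 is 180 degrees), a list of three. A call has 1 to 10 rows; each row is the pose to reach, as a shift and turn from the pose commanded when the call began, along the tool's axes at that moment, turning the shorter way round; what a row does not reach only later rows make up. A row lasts 1/12 s, in which the tool goes at most 41.7 mm and 7.16 degrees, less where a joint would pass 70% of its speed; a pose out of reach is approached as far as the arm can. A call with a number of a shift or a turn outside -1 to 1 is refused whole. A call with a gripper value outside its range is refused whole. The fingers move at their own pace and stop on an object; FORCE is the grip in N (left out, the last holds). Time passes only in rows, so rows that repeat a pose let the fingers close. It gives the time, the measured TCP pose, the force, the opening and the grip force at its end, in the units of the state.
- r.get_obs(): the state, without advancing time (a new reading comes with each control period).
- r.capture(name): name is "scene" or "side" or "wrist"; returns (picture, depth): 480x640x3 uint8, red, green, blue; 480x640 float32, m along the optical axis (not along the pixel's ray), 0 where there is no reading.
- r.camera_model(name): a dict with "vfov" (degrees; the focal length in pixels is half the picture's height over the tangent of half this angle, whatever the lens; pixels are square), "cx", "cy" (the principal point, pixels), "dist_coeffs" ([k1, k2, p1, p2, k3] as OpenCV has them; the pictures are not rectified), "R" (3x3) and "t" (3): a world point X has camera coordinates R X + t; the wrist camera has in their place "T_tool_cam" (4x4, takes a point from camera to tool coordinates, whose origin is the TCP and whose axes are the flange's). Camera axes: x right, y down, z forward; pixel columns grow to the right and rows downward; lengths in m; the calibration is good to about 2 mm. A picture is of the moment at which its call begins: read the wrist's pose just before it. camera_model takes no time and is no camera call.
- r.close_job(): hands the job in; it is judged then, once.
The state is a dict: "time_s": time; "joint_pos": joint angles; "qvel": joint speeds; "effort": joint torques, N m; "tool_pos": TCP position; "tcp_rot": TCP orientation; "force": force on the tool from outside, world axes, zero at the start; "wrist_torque": the same for the moment, N m; "gripper_width": finger opening in m; "gripper_force": force on a finger pad.
Only numpy, scipy, OpenCV 4.12 (cv2) and the standard library are available. Lean on these libraries where they do the work, as an engineer would, in place of code of your own. Each camera call takes 0.05 s, during which the arm holds its last target. There are 200 camera calls.

## Working session

There is one attempt and no reset: what is moved stays moved. The work goes in short steps, Python scripts to look and compute and a shell command to move; the robot and the scene stay as the last step left them, time stands still between calls to the robot, and variables do not carry over. Pictures are saved under pics/ and viewed, at most 10 in all, crops included, and the job is handed in when it is done.

```bash
mkdir -p pics; cat > h.py <<'E'
import numpy as np,cv2
from rig import r
def K(m):
    f=240/np.tan(np.radians(m['vfov'])/2); return np.array([[f,0,m['cx']],[0,f,m['cy']],[0,0,1.]])
def pose(m,o=None):
    if 'R' in m: return np.array(m['R']),np.array(m['t'])
    from scipy.spatial.transform import Rotation as Ro
    T=np.eye(4);T[:3,:3]=Ro.from_quat(o['tcp_rot']).as_matrix();T[:3,3]=o['tool_pos']
    W=np.linalg.inv(T@np.array(m['T_tool_cam']));return W[:3,:3],W[:3,3]
def plane(name,uv,z,o=None):
    m=r.camera_model(name);R,t=pose(m,o)
    p=cv2.undistortPoints(np.array(uv,float).reshape(-1,1,2),K(m),np.array(m['dist_coeffs']))[:,0]
    d=np.c_[p,np.ones(len(p))]@R; c=-R.T@t
    return c+d*((z-c[2])/d[:,2])[:,None]
E
python3 - <<'E'
from h import *
o=r.get_obs();print(o)
for n in ['scene','wrist']:
    p,d=r.capture(n);cv2.imwrite(f'pics/{n}0.png',p[:,:,::-1]);np.save(f'pics/{n}0.npy',d);print(r.camera_model(n))
E
```

```text
{'time_s': 0.0, 'joint_pos': array([-1.68391076e-06,  2.38798428e-01, -1.42417592e-02,  1.31917983e+00,
       -2.18933552e-05,  1.57083762e+00]), 'qvel': array([ 0.00071622,  0.00110746,  0.00078744, -0.00054056,  0.0003191 ,
        0.00028217]), 'effort': array([ 1.29771975e-03, -5.38790166e+01,  3.46437156e+01,  1.83730113e-02,
        1.69192181e-04,  6.54446694e-05]), 'tool_pos': array([ 5.24615833e-01, -7.35946071e-06,  2.41673207e-01]), 'tcp_rot': array([ 7.07121790e-01,  7.07091414e-01, -5.11102310e-04, -4.95601439e-04]), 'force': array([0.45175459, 0.5129789 , 0.29548768]), 'wrist_torque': array([ 0.00500212,  0.05006372, -0.00013527]), 'gripper_force': 0.0, 'gripper_width': 0.08508967389622067}
{'vfov': 44.47940187891548, 'cx': 311.236036871119, 'cy': 247.11079041976558, 'dist_coeffs': array([-0.13894487,  0.        ,  0.        ,  0.        ,  0.        ]), 'R': array([[ 0.53409811, -0.84541117,  0.0043776 ],
       [-0.65448445, -0.41674458, -0.63085185],
       [ 0.53515354,  0.33407171, -0.77589096]]), 't': array([-0.26335784,  0.35525013,  1.17889494])}
{'vfov': 70.53804445691007, 'cx': 321.54878206909547, 'cy': 235.50122958555704, 'dist_coeffs': array([-0.01888497,  0.        ,  0.        ,  0.        ,  0.        ]), 'T_tool_cam': array([[ 1.58592903e-04, -9.52877515e-01, -3.03355265e-01,
         7.63704014e-02],
       [ 9.99999203e-01,  5.31082395e-04, -1.14540190e-03,
         9.92252430e-05],
       [ 1.25253435e-03, -3.03354842e-01,  9.52876839e-01,
        -1.31116784e-01],
       [ 0.00000000e+00,  0.00000000e+00,  0.00000000e+00,
         1.00000000e+00]])}
```

View pics/scene0.png

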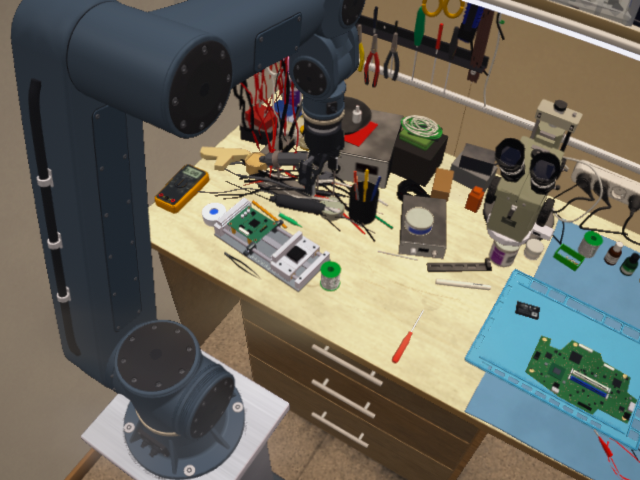

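View pics/wrist0.png

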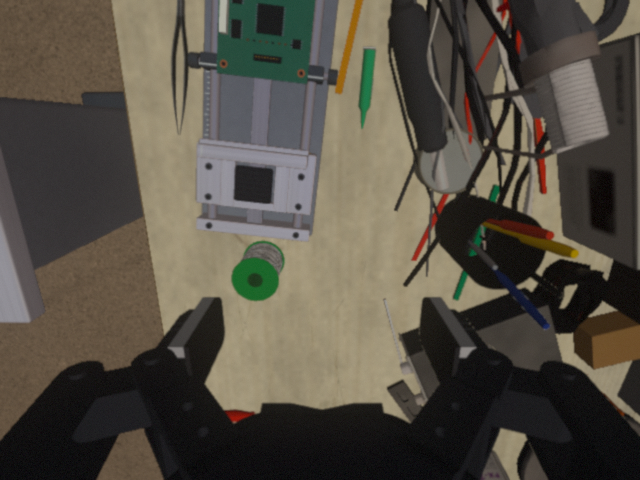

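The wrist view shows the pad as a black square at about (254,184), the carriage at rows 140–210, the collars at (203,60) and (322,75), and the spool at (258,270). The board is at the top. The holder is turned slightly.

```bash
python3 - <<'E'
from h import *
o=r.get_obs()
p=cv2.imread('pics/wrist0.png');g=p.max(2)
m=(g<70).astype(np.uint8);m[:150]=0;m[220:]=0;m[:,:215]=0;m[:,295:]=0
n,l,s,c=cv2.connectedComponentsWithStats(m);i=1+s[1:,4].argmax();print(s[i],c[i])
ct=cv2.findContours((l==i).astype(np.uint8),0,1)[0][0]
w=plane('wrist',ct.reshape(-1,2),0.05,o)
rc=cv2.minAreaRect((w[:,:2]*1000).astype(np.float32));print('pad',rc)
# board green mask orientation
# scene check
q=cv2.imread('pics/scene0.png')[225:300,260:345]
cv2.imwrite('pics/crop.png',np.hstack([cv2.resize(p[130:250,180:340],(640,480),interpolation=2),]))
# carriage edge / tail points
print(plane('wrist',[(197,220),(311,230)],0.036,o),plane('wrist',[(198,143),(317,155)],0.062,o))
E
```

```text
[ 234  165   39   38 1297] [253.09406322 183.65998458]
pad ((458.8273010253906, 25.112613677978516), (33.54217529296875, 35.54646682739258), 83.51058197021484)
[[ 0.39572107 -0.01423841  0.036     ]
 [ 0.51312703 -0.02490712  0.036     ]] [[0.41433456 0.06355197 0.062     ]
 [0.52004787 0.05298119 0.062     ]]
```

View pics/crop.png

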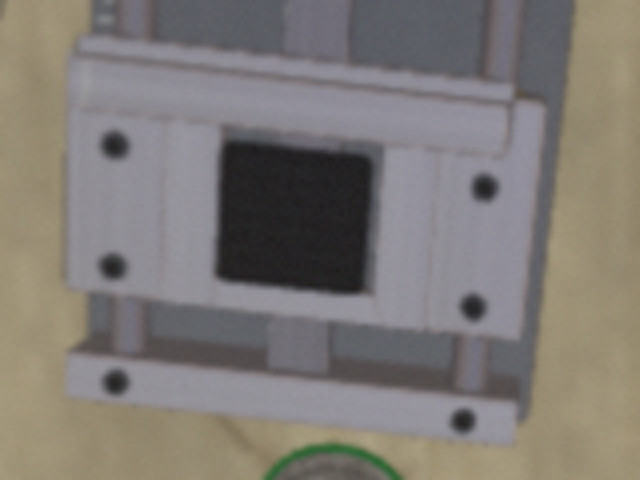

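The pad is at about (0.459, 0.025), and the holder is turned by about −5.7°. The jaw has roughly 65 mm to go. Next: shut the fingers and approach above the pad, 4 mm towards the cheek.

```bash
python3 -m inch '[{"jaw":-1,"dp":[0.03,-0.065,0.08],"rotation":[0,0,0.0317]},{"jaw":-1,"dp":[0.058,-0.131,0.16],"rotation":[0,0,0.0317]},{"jaw":-1,"dp":[0.058,-0.131,0.24],"rotation":[0,0,0.0317]},{"jaw":-1,"dp":[0.058,-0.131,0.27],"rotation":[0,0,0.0317]},{"jaw":-1,"dp":[0.058,-0.131,0.27],"rotation":[0,0,0.0317]},{"jaw":-1,"dp":[0.058,-0.131,0.27],"rotation":[0,0,0.0317]},{"jaw":-1,"dp":[0.058,-0.131,0.27],"rotation":[0,0,0.0317]},{"jaw":-1,"dp":[0.058,-0.131,0.27],"rotation":[0,0,0.0317]}]' 20
python3 - <<'E'
from h import *
o=r.get_obs();print(o['tool_pos'],o['tcp_rot'],o['force'],o['gripper_width'])
p,d=r.capture('wrist');cv2.imwrite('pics/w1.png',p[:,:,::-1])
E
```

```text
time_s: 0.77
tool_pos: [0.4616, 0.0289, 0.1093]
tcp_rot: [0.742, 0.671, 0.001, 0.001]
force: [0.7, -0.3, 0.0]
gripper_width: -0.0003
gripper_force: 0.0
[0.46160583 0.02894114 0.10930842] [0.74151905 0.67092964 0.00132913 0.00107299] [ 0.66187435 -0.26651436  0.0121338 ] -0.0002562541206096899
```

View pics/w1.png

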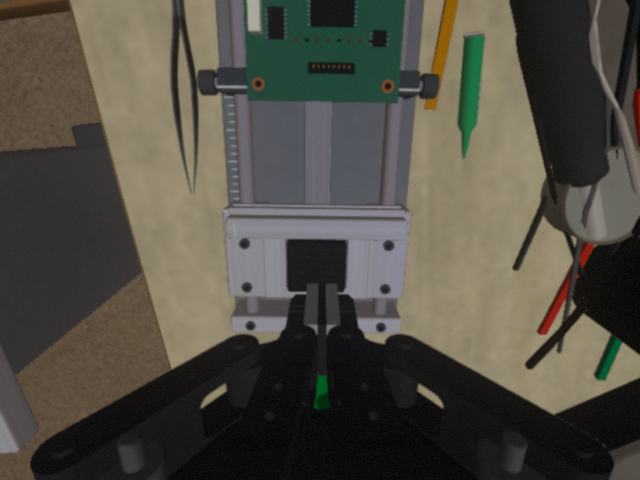

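The holder is now square in the view. The pad is at (317,265), partly hidden by the fingertips at (322,290), and the collars are at (232,80) and (411,83). I'll take a closer measurement of the pad's centre line, the yaw and the stop distance.

```bash
python3 - <<'E'
from h import *
from scipy.spatial.transform import Rotation as Ro
o=r.get_obs();R=Ro.from_quat(o['tcp_rot']).as_matrix()
print('tool x',R[:,0],'z',R[:,2])
def loc(uv,z):
    w=plane('wrist',uv,z,o);return ((w-o['tool_pos'])@R*1000).round(1)
g=cv2.imread('pics/w1.png').max(2)
row=g[262];b=np.where(row[270:370]<60)[0]+270;print('pad cols',b.min(),b.max())
col=g[225:300,296];b2=np.where(col<60)[0]+225;print('pad rows',b2.min(),b2.max())
print('pad corners loc',loc([(b.min(),b2.min()),(b.max()+1,b2.min()),(b.min(),b2.max()+1)],.05))
print('cheek top edge',loc([(226,206),(409,208)],.062))
print('board near edge',loc([(249,100),(397,102)],.047))
print('collar near faces (z~.04)',loc([(232,95),(411,98)],.04))
E
```

```text
tool x [9.97268573e-02 9.95014723e-01 5.05428215e-04] z [ 3.44227570e-03  1.62950229e-04 -9.99994062e-01]
pad cols 287 345
pad rows 240 299
pad corners loc [[ 13.  -20.4  59.1]
 [ 13.   14.4  59.3]
 [-26.6 -21.7  59.1]]
cheek top edge [[ 36.2 -51.3  47. ]
 [ 35.1  47.1  47.4]]
board near edge [[ 90.5 -38.6  62.1]
 [ 89.5  40.2  62.4]]
collar near faces (z~.04) [[ 93.6 -49.2  69.1]
 [ 92.1  49.3  69.4]]
```

```bash
python3 -m inch '[{"jaw":-1,"dp":[0,-0.005,0.04],"rotation":[0,0,0.004]},{"jaw":-1,"dp":[0,-0.005,0.075],"rotation":[0,0,0.004]},{"jaw":-1,"dp":[0,-0.005,0.088],"rotation":[0,0,0.004]},{"jaw":-1,"dp":[0,-0.005,0.09],"rotation":[0,0,0.004]},{"jaw":-1,"dp":[0,-0.005,0.09],"rotation":[0,0,0.004]},{"jaw":-1,"dp":[0,-0.005,0.09],"rotation":[0,0,0.004]}]'
```

```text
time_s: 1.32
tool_pos: [0.4578, 0.0292, 0.0633]
tcp_rot: [0.746, 0.666, 0.001, 0.0]
force: [-0.2, -0.7, -0.0]
gripper_width: -0.0001
gripper_force: 0.0
```

```bash
python3 -m inch '[{"jaw":-1,"dp":[0,0,0.003],"rotation":[0,0,0]},{"jaw":-1,"dp":[0,0,0.006],"rotation":[0,0,0]},{"jaw":-1,"dp":[0,0,0.009],"rotation":[0,0,0]},{"jaw":-1,"dp":[0,0,0.012],"rotation":[0,0,0]},{"jaw":-1,"dp":[0,0,0.012],"rotation":[0,0,0]},{"jaw":-1,"dp":[0,0,0.012],"rotation":[0,0,0]}]'
```

```text
time_s: 1.82
tool_pos: [0.4578, 0.0293, 0.057]
tcp_rot: [0.746, 0.666, 0.001, 0.001]
force: [-0.5, -0.3, 6.9]
gripper_width: -0.0002
gripper_force: 3.5
```

```bash
python3 -m inch '[{"jaw":-1,"dp":[0,0,0.002],"rotation":[0,0,0]},{"jaw":-1,"dp":[0,0,0.002],"rotation":[0,0,0]},{"jaw":-1,"dp":[0,0,0.002],"rotation":[0,0,0]}]'; python3 -m inch '[{"jaw":-1,"dp":[0,0,0.002],"rotation":[0,0,0]},{"jaw":-1,"dp":[0,0,0.002],"rotation":[0,0,0]},{"jaw":-1,"dp":[0,0,0.002],"rotation":[0,0,0]}]'
```

```text
time_s: 2.07
tool_pos: [0.4579, 0.0293, 0.0561]
tcp_rot: [0.746, 0.666, 0.001, 0.001]
force: [-0.4, -0.6, 7.0]
gripper_width: 0.0002
gripper_force: 3.5
time_s: 2.32
tool_pos: [0.458, 0.0293, 0.0559]
tcp_rot: [0.746, 0.666, 0.001, 0.001]
force: [-3.1, -0.1, 19.1]
gripper_width: 0.0001
gripper_force: 9.5
```

The pad has bottomed: the tip is at z = 0.045 and the force is 19 N. Now I push along +y with the pad held down.

```bash
python3 -m inch '[{"jaw":-1,"dp":[0.004,0,0],"rotation":[0,0,0]},{"jaw":-1,"dp":[0.01,0,0],"rotation":[0,0,0]},{"jaw":-1,"dp":[0.016,0,0],"rotation":[0,0,0]},{"jaw":-1,"dp":[0.022,0,0],"rotation":[0,0,0]},{"jaw":-1,"dp":[0.028,0,0],"rotation":[0,0,0]},{"jaw":-1,"dp":[0.034,0,0],"rotation":[0,0,0]},{"jaw":-1,"dp":[0.04,0,0],"rotation":[0,0,0]}]'
python3 - <<'E'
from h import *
o=r.get_obs();print(o['tool_pos'],o['tcp_rot'],o['force'],o['gripper_width'])
p,d=r.capture('wrist');cv2.imwrite('pics/w2.png',p[:,:,::-1])
E
```

```text
time_s: 2.9
tool_pos: [0.4602, 0.0493, 0.0559]
tcp_rot: [0.746, 0.666, 0.001, 0.001]
force: [-2.7, -1.9, 18.0]
gripper_width: -0.0001
gripper_force: 9.3
[0.46022615 0.04926196 0.05587706] [0.74563642 0.66635162 0.00100836 0.00090895] [-2.7082028  -1.92140609 18.0181078 ] -6.294647872257432e-05
```

View pics/w2.png

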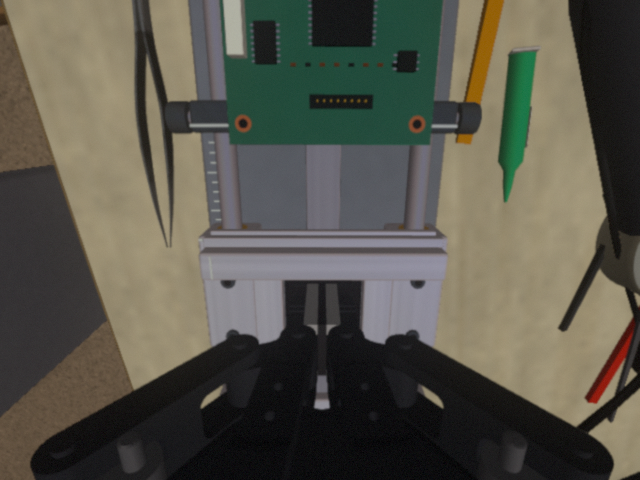

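The jaw is following, with the fingertips square on the pad at (322,305). The cheek is at row 240, and the collars at row 117 with the board's edge at row 145. Carrying on.

```bash
python3 -m inch '[{"jaw":-1,"dp":[0.006,0,0],"rotation":[0,0,0]},{"jaw":-1,"dp":[0.012,0,0],"rotation":[0,0,0]},{"jaw":-1,"dp":[0.018,0,0],"rotation":[0,0,0]},{"jaw":-1,"dp":[0.024,0,0],"rotation":[0,0,0]},{"jaw":-1,"dp":[0.03,0,0],"rotation":[0,0,0]},{"jaw":-1,"dp":[0.036,0,0],"rotation":[0,0,0]},{"jaw":-1,"dp":[0.042,0,0],"rotation":[0,0,0]},{"jaw":-1,"dp":[0.048,0,0],"rotation":[0,0,0]}]'
python3 - <<'E'
from h import *
o=r.get_obs();print(o['tool_pos'],o['force'])
p,d=r.capture('wrist');cv2.imwrite('pics/w3.png',p[:,:,::-1])
E
```

```text
time_s: 3.62
tool_pos: [0.463, 0.0732, 0.0559]
tcp_rot: [0.746, 0.666, 0.001, 0.001]
force: [-2.8, -1.3, 17.9]
gripper_width: -0.0002
gripper_force: 9.0
[0.46301276 0.07320696 0.05590062] [-2.82056308 -1.34983198 17.91551472]
```

View pics/w3.png

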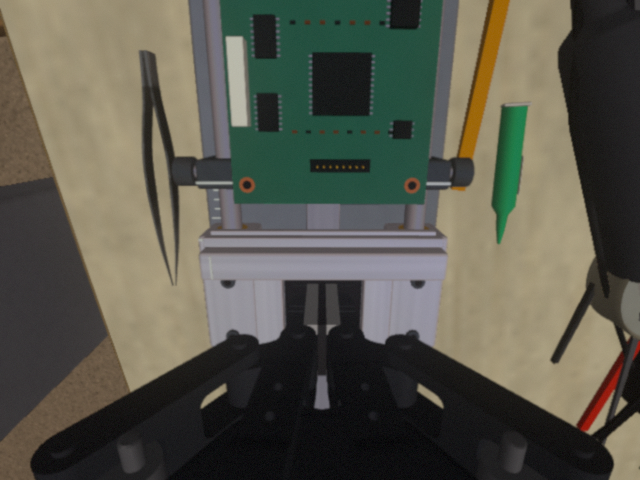

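The jaw is still following. The board's edge is at row 203 and the cheek at row 232, so about 12 mm to the board and about 20 mm to the collars.

```bash
python3 -m inch '[{"jaw":-1,"dp":[0.005,0,0],"rotation":[0,0,0]},{"jaw":-1,"dp":[0.01,0,0],"rotation":[0,0,0]},{"jaw":-1,"dp":[0.014,0,0],"rotation":[0,0,0]},{"jaw":-1,"dp":[0.018,0,0],"rotation":[0,0,0]},{"jaw":-1,"dp":[0.022,0,0],"rotation":[0,0,0]},{"jaw":-1,"dp":[0.026,0,0],"rotation":[0,0,0]},{"jaw":-1,"dp":[0.03,0,0],"rotation":[0,0,0]},{"jaw":-1,"dp":[0.034,0,0],"rotation":[0,0,0]},{"jaw":-1,"dp":[0.034,0,0],"rotation":[0,0,0]}]'
python3 - <<'E'
from h import *
o=r.get_obs();print(o['tool_pos'],o['force'])
p,d=r.capture('wrist');cv2.imwrite('pics/w4.png',p[:,:,::-1])
E
```

```text
time_s: 4.42
tool_pos: [0.465, 0.0904, 0.0559]
tcp_rot: [0.746, 0.666, 0.001, 0.001]
force: [-2.6, 0.6, 17.3]
gripper_width: 0.0001
gripper_force: 8.7
[0.46500337 0.09040015 0.05590938] [-2.60030556  0.56578341 17.28790882]
```

View pics/w4.png

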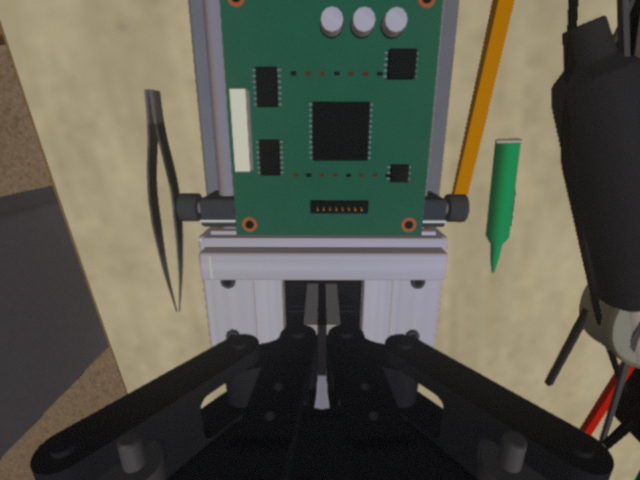

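The board's edge is entering the groove (rows 235 and 232), and the collars are about 8–10 mm ahead. I continue gently.

```bash
python3 -m inch '[{"jaw":-1,"dp":[0.004,0,0],"rotation":[0,0,0]},{"jaw":-1,"dp":[0.008,0,0],"rotation":[0,0,0]},{"jaw":-1,"dp":[0.012,0,0],"rotation":[0,0,0]},{"jaw":-1,"dp":[0.014,0,0],"rotation":[0,0,0]},{"jaw":-1,"dp":[0.014,0,0],"rotation":[0,0,0]}]'; python3 -m inch '[{"jaw":-1,"dp":[0.003,0,0],"rotation":[0,0,0]},{"jaw":-1,"dp":[0.006,0,0],"rotation":[0,0,0]},{"jaw":-1,"dp":[0.008,0,0],"rotation":[0,0,0]},{"jaw":-1,"dp":[0.008,0,0],"rotation":[0,0,0]}]'
python3 - <<'E'
from h import *
o=r.get_obs();print(o['tool_pos'],o['force'])
p,d=r.capture('wrist');cv2.imwrite('pics/w5.png',p[:,:,::-1])
E
```

```text
time_s: 4.88
tool_pos: [0.4654, 0.0948, 0.0558]
tcp_rot: [0.746, 0.666, -0.001, 0.003]
force: [-2.7, -12.9, 19.3]
gripper_width: -0.0001
gripper_force: 10.0
time_s: 5.22
tool_pos: [0.466, 0.0988, 0.0558]
tcp_rot: [0.746, 0.666, -0.001, 0.003]
force: [-1.4, -13.3, 19.1]
gripper_width: 0.0001
gripper_force: 9.7
[0.46596562 0.09879684 0.05582014] [ -1.37735511 -13.2726117   19.08639211]
```

View pics/w5.png

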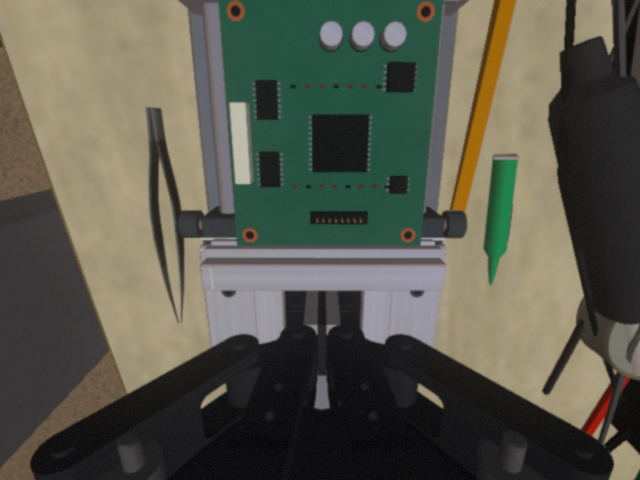

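The tip slid about 4 mm on the pad at 13 N, so the jaw is resisting. The collars (row 237) look to be in contact with the carriage. I push against the cheek to confirm the stop.

```bash
python3 -m inch '[{"jaw":-1,"dp":[0.002,0,0],"rotation":[0,0,0]},{"jaw":-1,"dp":[0.004,0,0],"rotation":[0,0,0]},{"jaw":-1,"dp":[0.004,0,0],"rotation":[0,0,0]}]'; python3 -m inch '[{"jaw":-1,"dp":[0.002,0,0],"rotation":[0,0,0]},{"jaw":-1,"dp":[0.003,0,0],"rotation":[0,0,0]},{"jaw":-1,"dp":[0.003,0,0],"rotation":[0,0,0]}]'
```

```text
time_s: 5.52
tool_pos: [0.4662, 0.1007, 0.0558]
tcp_rot: [0.746, 0.666, -0.001, 0.003]
force: [-2.7, -14.3, 19.2]
gripper_width: 0.0002
gripper_force: 9.5
time_s: 5.77
tool_pos: [0.4663, 0.1015, 0.0558]
tcp_rot: [0.746, 0.666, -0.001, 0.003]
force: [-2.8, -16.6, 20.3]
gripper_width: -0.0
gripper_force: 12.9
```

```bash
python3 -m inch '[{"jaw":-1,"dp":[0.002,0,0],"rotation":[0,0,0]},{"jaw":-1,"dp":[0.002,0,0],"rotation":[0,0,0]},{"jaw":-1,"dp":[0.002,0,0],"rotation":[0,0,0]}]'
python3 - <<'E'
from h import *
o=r.get_obs();print(o['tool_pos'],o['force'])
p,d=r.capture('wrist');cv2.imwrite('pics/w6.png',cv2.resize(p[190:310,160:480,::-1],(800,300),interpolation=2))
E
```

```text
time_s: 6.02
tool_pos: [0.4663, 0.1016, 0.0558]
tcp_rot: [0.746, 0.665, -0.002, 0.004]
force: [-2.5, -21.9, 22.0]
gripper_width: -0.0
gripper_force: 14.9
[0.46629073 0.10157646 0.05581223] [ -2.54838817 -21.93886752  22.02758764]
```

View pics/w6.png

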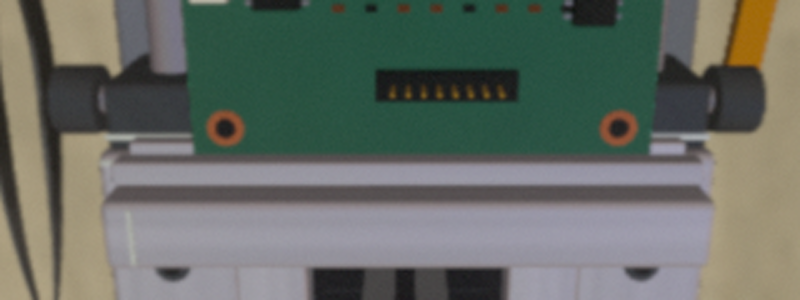

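The stop is confirmed: no further motion at 22 N, the collars' white lines lie against the carriage at row 138, and the board's edge is in the groove. I ease the push slightly, without pulling back, and lift straight up.

```bash
python3 -m inch '[{"jaw":-1,"dp":[-0.001,0,0],"rotation":[0,0,0]},{"jaw":-1,"dp":[-0.001,0,-0.004],"rotation":[0,0,0]},{"jaw":-1,"dp":[-0.001,0,-0.01],"rotation":[0,0,0]},{"jaw":-1,"dp":[-0.001,0,-0.016],"rotation":[0,0,0]},{"jaw":-1,"dp":[-0.001,0,-0.03],"rotation":[0,0,0]},{"jaw":-1,"dp":[-0.005,0,-0.08],"rotation":[0,0,0]},{"jaw":-1,"dp":[-0.03,0,-0.14],"rotation":[0,0,0]},{"jaw":-1,"dp":[-0.08,0,-0.2],"rotation":[0,0,0]},{"jaw":-1,"dp":[-0.08,0,-0.2],"rotation":[0,0,0]},{"jaw":-1,"dp":[-0.08,0,-0.2],"rotation":[0,0,0]}]'
python3 - <<'E'
from h import *
o=r.get_obs();print(o['tool_pos'],o['force'])
p,d=r.capture('wrist');cv2.imwrite('pics/w7.png',p[:,:,::-1])
E
```

```text
time_s: 6.9
tool_pos: [0.4621, 0.0649, 0.1559]
tcp_rot: [0.746, 0.666, 0.001, 0.001]
force: [-0.5, 0.1, -0.6]
gripper_width: 0.0003
gripper_force: 0.0
[0.46206621 0.06492236 0.1559276 ] [-0.52739224  0.05251547 -0.60748847]
```

View pics/w7.png

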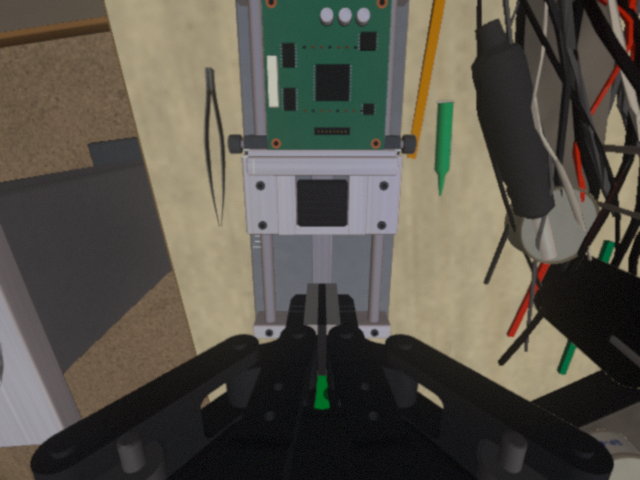

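The jaw rests against the collars (row 150), the board's edge is in the groove, the pad is up at (322,203), and the arm is clear. Handing in.

```bash
python3 -c "
from rig import r
print(r.close_job())"
```

```text
the job is handed in; nothing more can be done
None
```

I closed the jaw up to its stop collars with the pad held fully down, let the pad rise and moved clear; the board's near edge is in the sliding jaw's groove, but I did not check the fixed-jaw end closely, and the hand-in reported no verdict.

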